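# Feel out the softest spring mount and push its tag down

### The job

Three spring mounts for an instrument stand in a row; with the fingertips, press their round pads down at least half way, one after another from left to right as the robot sees them, to feel which spring is softest. Then push the tag of the softest mount fully down and take the hand away. Only touch and press: leave the other two tags up, the mounts standing where they are, and everything else alone.

Things in the scene. Friction and masses are not known exactly. Their poses are not given: they have to be found in the camera images.
- mount_a: Loose spring mount, 0.85 kg: aluminium plate 134x66x10 mm, a round pad on a coil spring near one end, a tag near the other. The three look alike; their springs differ, and which stands left, middle or right changes with each start. Origin on the worktop under the pad's centre, z up, +x to the tag (away from the robot within 0.3 rad). Plate: x -37 to +97 mm, y +-33 mm.
- pad_a_top (a point): Centre of the flat top of mount_a's pad, a black rubber-faced disc 49 mm across; 55 mm above the worktop when free, moves with the pad. It springs straight down up to 12 mm and comes back when let go. Pressed 8 mm, the three push back with about 2, 5 and 10.5 N, bottomed 3, 7.5 and 15 N, in unknown order.
- pad_a (a joint): How far mount_a's pad is pressed down, m: 0 free (the softest spring alone settles by about 0.15 mm), 0.012 bottomed.
- tag_a_top (a point): Centre of the top of mount_a's tag: grey bar 18 mm (mount x) by 42 mm (mount y), 6 mm thick, on a steel blade in a guide block, 70 mm along +x from the pad. Top 62 mm above the worktop when up, 44 mm fully down (bar resting on the block). Slides straight down with about 5 N of friction and stays where it is left.
- tag_a (a joint): How far mount_a's tag is pushed down, m: 0 up, 0.018 fully down.
- mount_b: Loose spring mount, 0.85 kg: aluminium plate 134x66x10 mm, a round pad on a coil spring near one end, a tag near the other. The three look alike; their springs differ, and which stands left, middle or right changes with each start. Origin on the worktop under the pad's centre, z up, +x to the tag (away from the robot within 0.3 rad). Plate: x -37 to +97 mm, y +-33 mm.
- pad_b_top (a point): Centre of the flat top of mount_b's pad, a black rubber-faced disc 49 mm across; 55 mm above the worktop when free, moves with the pad. It springs straight down up to 12 mm and comes back when let go. Pressed 8 mm, the three push back with about 2, 5 and 10.5 N, bottomed 3, 7.5 and 15 N, in unknown order.
- pad_b (a joint): How far mount_b's pad is pressed down, m: 0 free (the softest spring alone settles by about 0.15 mm), 0.012 bottomed.
- tag_b_top (a point): Centre of the top of mount_b's tag: grey bar 18 mm (mount x) by 42 mm (mount y), 6 mm thick, on a steel blade in a guide block, 70 mm along +x from the pad. Top 62 mm above the worktop when up, 44 mm fully down (bar resting on the block). Slides straight down with about 5 N of friction and stays where it is left.
- tag_b (a joint): How far mount_b's tag is pushed down, m: 0 up, 0.018 fully down.
- mount_c: Loose spring mount, 0.85 kg: aluminium plate 134x66x10 mm, a round pad on a coil spring near one end, a tag near the other. The three look alike; their springs differ, and which stands left, middle or right changes with each start. Origin on the worktop under the pad's centre, z up, +x to the tag (away from the robot within 0.3 rad). Plate: x -37 to +97 mm, y +-33 mm.
- pad_c_top (a point): Centre of the flat top of mount_c's pad, a black rubber-faced disc 49 mm across; 55 mm above the worktop when free, moves with the pad. It springs straight down up to 12 mm and comes back when let go. Pressed 8 mm, the three push back with about 2, 5 and 10.5 N, bottomed 3, 7.5 and 15 N, in unknown order.
- pad_c (a joint): How far mount_c's pad is pressed down, m: 0 free (the softest spring alone settles by about 0.15 mm), 0.012 bottomed.
- tag_c_top (a point): Centre of the top of mount_c's tag: grey bar 18 mm (mount x) by 42 mm (mount y), 6 mm thick, on a steel blade in a guide block, 70 mm along +x from the pad. Top 62 mm above the worktop when up, 44 mm fully down (bar resting on the block). Slides straight down with about 5 N of friction and stays where it is left.
- tag_c (a joint): How far mount_c's tag is pushed down, m: 0 up, 0.018 fully down.
- jar: Small jar with an orange screw cap, 41 mm across, 53 mm high, standing between the left and middle mounts. A bystander, to be left alone. Origin at the centre of its underside, z up.
- cap: Loose white bottle cap, 40 mm across, 19 mm high, lying between the middle and right mounts. A bystander, to be left alone. Origin at the centre of its underside, z up.
- beaker: Glass beaker, 76 mm across, 85 mm high, to the left of the mounts. A bystander, to be left alone. Origin at the centre of its underside, z up.
- dropper_bottle: White reagent bottle, 50 mm across, 100 mm high, at the right front. A bystander, to be left alone. Origin at the centre of its underside, z up.

How it is judged:
On the way, in this order (a step that is already met when the one before it is completed fails the run):
1. the left pad is pressed down with the fingers (((world y of mount_a above 0.155 m and value of joint pad_a above 0.005 m and contact force between the fingers and mount_a above 0.3 N) or (world y of mount_b above 0.155 m and value of joint pad_b above 0.005 m and contact force between the fingers and mount_b above 0.3 N) or (world y of mount_c above 0.155 m and value of joint pad_c above 0.005 m and contact force between the fingers and mount_c above 0.3 N))), for 0.05 s.
2. the middle pad is pressed down with the fingers (((world y of mount_a between -0.05 and 0.155 m and value of joint pad_a above 0.005 m and contact force between the fingers and mount_a above 0.3 N) or (world y of mount_b between -0.05 and 0.155 m and value of joint pad_b above 0.005 m and contact force between the fingers and mount_b above 0.3 N) or (world y of mount_c between -0.05 and 0.155 m and value of joint pad_c above 0.005 m and contact force between the fingers and mount_c above 0.3 N))), for 0.05 s.
3. the right pad is pressed down with the fingers (((world y of mount_a below -0.05 m and value of joint pad_a above 0.005 m and contact force between the fingers and mount_a above 0.3 N) or (world y of mount_b below -0.05 m and value of joint pad_b above 0.005 m and contact force between the fingers and mount_b above 0.3 N) or (world y of mount_c below -0.05 m and value of joint pad_c above 0.005 m and contact force between the fingers and mount_c above 0.3 N))), for 0.05 s.
4. the tag of the softest mount is pushed down (((value of joint tag_a above 0.014 m and value of joint pad_a above 7e-05 m) or (value of joint tag_b above 0.014 m and value of joint pad_b above 7e-05 m) or (value of joint tag_c above 0.014 m and value of joint pad_c above 7e-05 m))), for 0.2 s.
At the end, for the whole second after the job is handed in: The softest mount's tag (softest: the free pad settles by over 0.07 mm) is over 14 mm of its 18 mm down, the other tags under 5 mm; all pads sprung back within 2 mm; mounts at rest, level and, like the bystanders, within 30 mm of where they stood (((value of joint tag_a above 0.014 m and value of joint pad_a above 7e-05 m) or (value of joint tag_b above 0.014 m and value of joint pad_b above 7e-05 m) or (value of joint tag_c above 0.014 m and value of joint pad_c above 7e-05 m)) and not (value of joint tag_a above 0.005 m and value of joint pad_a below 7e-05 m) and not (value of joint tag_b above 0.005 m and value of joint pad_b below 7e-05 m) and not (value of joint tag_c above 0.005 m and value of joint pad_c below 7e-05 m) and value of joint each of pad_a, pad_b, pad_c below 0.002 m and distance of each of mount_a, mount_b, mount_c, jar, cap, beaker, dropper_bottle from where it was at the start of the episode below 0.03 m and angle between each of mount_a, mount_b, mount_c's own z axis and vertical below 0.05 rad and linear speed of each of mount_a, mount_b, mount_c below 0.02 m/s); the robot touches nothing.
It fails at once if the tag of a mount that is not the softest is pushed down ((value of joint tag_a above 0.005 m and value of joint pad_a below 7e-05 m) or (value of joint tag_b above 0.005 m and value of joint pad_b below 7e-05 m) or (value of joint tag_c above 0.005 m and value of joint pad_c below 7e-05 m)).
It fails at once if a mount is lifted, tipped or shoved away (height (world z) of any of mount_a, mount_b, mount_c above 0.012 m or angle between any of mount_a, mount_b, mount_c's own z axis and vertical above 0.15 rad or distance of any of mount_a, mount_b, mount_c from where it was at the start of the episode above 0.03 m).
It fails at once if a bystander is moved, lifted or knocked over (distance of any of jar, cap, beaker, dropper_bottle from where it was at the start of the episode above 0.03 m or angle between any of jar, cap, beaker, dropper_bottle's own z axis and vertical above 0.4 rad).
It also fails if it takes over 51 s, if anything falls off the work surface, if the arm or the gripper's body presses on something with over 40 N, if the wrist force passes 120 N, or if a joint passes its speed limit or range.

### The arm

A 6-joint arm with a two-finger parallel gripper is mounted at the origin on a cart in front of the work surface, level with it; the furniture and walls round the work are solid. World frame = base frame: x ahead of the robot, y to its left, z up, the work surface at z = 0. Lengths are in m, angles in rad, forces in N, time in s.
With the tool pointing down it reaches from about 0.3 to 0.825 m from the base axis. Payload 5.4 kg.
Tool frame: the origin (TCP) lies at the very end of the fingers, on their centre line; the grasp point (between the pads) lies 19 mm behind it; z points along the fingers, y is the line along which they close (so a half turn about z gives the same grasp; the last joint's range is limited). The gripper opens to 92 mm and grips with 3 to 60 N. Pads are 20 mm wide; open, the fingers measure 128 mm over their backs; the gripper's body (75 mm by 189 mm) begins 69 mm behind the grasp point.
Start: joints at [1.112, 0.158, 1.597, -0, 1.386, -0.21], TCP at [0.142, 0.557, 0.215] pointing down, gripper open.
Joint ranges: [-2.91, 2.91], [-0.94, 2.29], [0.18, 2.7], [-1.29, 4.43], [0.17, 2.64], [-3, 3]. Speed limits (rad/s): [2.57, 2.57, 3.14, 3.14, 3.14, 3.14].

### API

Orientations are given as a rotation vector (axis times angle).
In Python, from workcell import bot gives the robot as it stands. Calls block until the motion is done:
- bot.goto(position, orientation): joint-space move of the TCP to a pose.
- bot.line_to(position, rot=None, max_speed=0.15): straight line of the TCP; rot=None keeps the orientation; max_speed is the mean speed in m/s.
- bot.set_joints(angles): joint-space move.
- bot.set_gripper(opening, newtons=None): opening from 0.0 (shut) to 1.0 (fully open); newtons is the grip in N (None keeps the last); returns when the fingers have stopped.
- bot.hold(seconds).
- bot.inverse_kinematics(position, orientation): joint angles nearest the present ones, or None.
- bot.read_camera(name): name is "scene" or "top" or "wrist"; returns a dict with "pixels" (384x512x3 uint8, blue, green, red), "fx", "fy", "cx", "cy" (pixels), "R" (3x3) and "t" (3): a world point X has camera coordinates R X + t. Camera axes: x right, y down, z forward; pixel columns grow to the right and rows downward; lengths in m; the calibration is good to about 2 mm. A picture is of the moment at which its call begins. There is no depth.
A pose or a line that the arm cannot do raises bot.MotionError and nothing moves.
- bot.job_done(): hands the job in; it is judged then, once.
Readings, each from a call of its own:
- bot.current_clock(): time.
- bot.current_joints(): joint angles.
- bot.current_joint_vel(): joint speeds.
- bot.current_effort(): joint torques, N m.
- bot.current_ee_pos(): TCP position.
- bot.current_tool_rot(): TCP orientation.
- bot.current_contact_force(): force on the tool from outside, world axes, zero at the start.
- bot.current_ft_torque(): the same for the moment, N m.
- bot.current_opening(): opening from 0.0 (shut) to 1.0 (fully open).
- bot.current_grip_force(): force on a finger pad.
Only numpy, scipy, OpenCV 4.12 (cv2) and the standard library are available. Lean on these libraries where they do the work, as an engineer would, in place of code of your own. Each camera call takes 0.05 s, during which the arm holds its last target. There are 200 camera calls.

## Working session

There is one attempt and no reset: what is moved stays moved. The work goes in short steps, each a Python script; the robot and the scene stay as the last script left them, time stands still between calls to the robot, and variables do not carry over. Pictures are saved under pics/ and viewed, at most 10 in all, crops included, and the job is handed in when it is done.

```bash
mkdir -p pics
python3 - <<'E'
from workcell import bot
import cv2,numpy as np
for n in ["top","scene"]:
    c=bot.read_camera(n); cv2.imwrite(f"pics/{n}0.png",c["pixels"])
    print(n,c["fx"],c["cx"],c["cy"],np.round(c["R"],3).tolist(),np.round(c["t"],3))
print(bot.current_clock(),bot.current_contact_force(),bot.current_tool_rot())
E
```

```text
top 480.149570311522 267.17189598738184 193.57464545593848 [[0.014, -1.0, -0.016], [-0.988, -0.012, -0.153], [0.153, 0.018, -0.988]] [0.11  0.475 1.295]
scene 497.46191228355144 255.64424108285925 181.7435349028563 [[0.836, -0.549, 0.002], [-0.345, -0.529, -0.775], [0.427, 0.647, -0.631]] [-0.317  0.258  1.153]
0.1 [-0.54033261 -0.15843181  0.37658331] [-3.89754676e-01 -3.11676588e+00  2.50942779e-03]
```

View pics/top0.png

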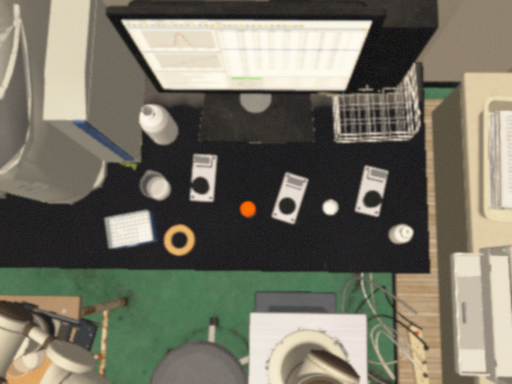

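View pics/scene0.png

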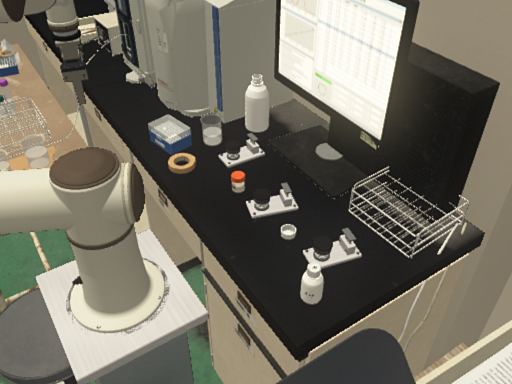

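The top view shows the left mount's pad near (201,186), the middle's near (288,205) and the right's near (367,199), with the tags at the upper ends. The jar is at (248,209), the cap at (331,207), the beaker at (155,185) and the bottle at (401,233). The scene view confirms the layout and shows all the tags up. Next I'll measure the pads and mount axes.

```bash
cat > h.py <<'E'
from workcell import bot
import cv2,numpy as np
from scipy.spatial.transform import Rotation as Ro
def ray(c,uv,z):
    d=c["R"].T@np.array([(uv[0]-c["cx"])/c["fx"],(uv[1]-c["cy"])/c["fy"],1]); o=-c["R"].T@c["t"]
    return o+d*(z-o[2])/d[2]
def rot(yaw):  # tool z down, tool y (closing) along mount y; half-turn chosen near start
    x=np.array([np.cos(yaw),np.sin(yaw),0]);z=np.array([0,0,-1.]);best=None
    s=[np.column_stack([k*x,np.cross(z,k*x),z]) for k in(1,-1)]
    return [Ro.from_matrix(m).as_rotvec() for m in s]
E
python3 - <<'E'
from h import *
c=bot.read_camera("top"); im=c["pixels"]; g=cv2.cvtColor(im,cv2.COLOR_BGR2GRAY)
for x0,y0,x1,y1 in [(185,148,222,207),(268,168,314,226),(350,160,394,220)]:
    s=g[y0:y1,x0:x1]; m=(s>70).astype(np.uint8)
    ct=max(cv2.findContours(m,cv2.RETR_EXTERNAL,cv2.CHAIN_APPROX_NONE)[0],key=cv2.contourArea)
    fill=np.zeros_like(m); cv2.drawContours(fill,[ct],-1,1,-1)
    n,l,st,ce=cv2.connectedComponentsWithStats(fill*(s<70).astype(np.uint8))
    k=1+np.argmax(st[1:,4]); uv=ce[k]+[x0,y0]
    pts=cv2.boxPoints(cv2.minAreaRect(ct))+[x0,y0]
    w=np.array([ray(c,p,.01)[:2] for p in pts]); e=[w[1]-w[0],w[2]-w[1]]; d=max(e,key=np.linalg.norm); d*=np.sign(d[0])
    print("pad",uv,st[k],ray(c,uv,.055).round(4),"yaw",np.arctan2(d[1],d[0]).round(3),"rect",w.mean(0).round(4),[np.linalg.norm(v).round(4) for v in e])
for yaw in(0,):
    for r in rot(yaw):
        for p in([.55,.25,.1],[.5,.02,.1],[.5,-.2,.1]): print(np.round(bot.inverse_kinematics(p,r),2))
for i,(x,y) in enumerate([(185,148),(268,168),(350,160)]):
    pass
cv2.imwrite("pics/crop.png",cv2.resize(im[145:245,140:420],None,fx=2.8,fy=2.8,interpolation=cv2.INTER_CUBIC))
E
```

```text
Traceback (most recent call last):
ValueError: attempt to get argmax of an empty sequence
```

The pad reaches the plate's outline, so I'll fill the convex hull instead.

```bash
cat > m.py <<'E'
from h import *
c=bot.read_camera("top"); im=c["pixels"]; g=cv2.cvtColor(im,cv2.COLOR_BGR2GRAY)
for x0,y0,x1,y1 in [(185,148,222,207),(268,168,314,226),(350,160,394,220)]:
    s=g[y0:y1,x0:x1]; m=(s>70).astype(np.uint8)
    ct=cv2.convexHull(np.vstack([q for q in cv2.findContours(m,cv2.RETR_EXTERNAL,cv2.CHAIN_APPROX_NONE)[0] if cv2.contourArea(q)>20]))
    fill=np.zeros_like(m); cv2.drawContours(fill,[ct],-1,1,-1)
    dk=cv2.morphologyEx(fill*(s<70).astype(np.uint8),cv2.MORPH_OPEN,np.ones((5,5),np.uint8))
    n,l,st,ce=cv2.connectedComponentsWithStats(dk)
    k=1+np.argmax(st[1:,4]); uv=ce[k]+[x0,y0]
    pts=cv2.boxPoints(cv2.minAreaRect(ct))+[x0,y0]
    w=np.array([ray(c,p,.01)[:2] for p in pts]); e=[w[1]-w[0],w[2]-w[1]]; d=max(e,key=np.linalg.norm); d*=np.sign(d[0])
    print("pad",uv,st[k],ray(c,uv,.055).round(4),"yaw",np.arctan2(d[1],d[0]).round(3),"rect",w.mean(0).round(4),[np.linalg.norm(v).round(4) for v in e])
for r in rot(0):
    for p in([.55,.25,.1],[.5,.02,.1],[.5,-.2,.1]): print(np.round(bot.inverse_kinematics(p,r),2))
cv2.imwrite("pics/crop.png",cv2.resize(im[145:245,140:420],None,fx=2.8,fy=2.8,interpolation=cv2.INTER_CUBIC))
E
python3 m.py
```

```text
pad [199.86021505 185.15053763] [  7  30  16  15 186] [0.4921 0.3014 0.055 ] yaw -0.043 rect [0.5227 0.3006] [np.float64(0.1414), np.float64(0.0739)]
pad [286.59763314 205.53846154] [ 12  31  14  14 169] [0.4384 0.0624 0.055 ] yaw -0.299 rect [0.4672 0.053 ] [np.float64(0.1407), np.float64(0.0738)]
pad [372.39583333 198.77083333] [ 15  32  17  14 192] [ 0.4599 -0.1709  0.055 ] yaw -0.229 rect [ 0.49  -0.177] [np.float64(0.1413), np.float64(0.0737)]
[ 0.23  0.34  1.61 -0.    1.19  1.8 ]
[-0.2   0.09  1.91 -0.    1.14  1.37]
[-0.61  0.18  1.81 -0.    1.15  0.97]
[ 0.23  0.34  1.61 -0.    1.19 -1.34]
[-0.2   0.09  1.91  0.    1.14 -1.77]
[-0.61  0.18  1.81  0.    1.15 -2.18]
```

View pics/crop.png

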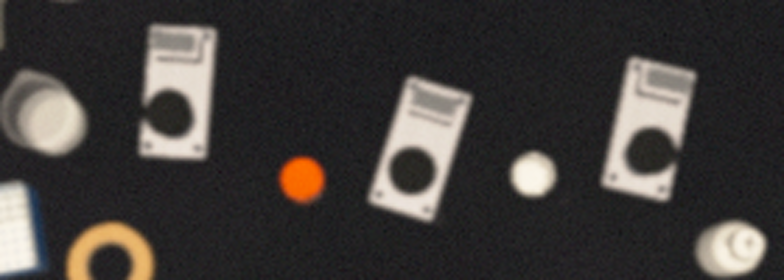

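Each pad centre plus 30 mm along its axis lands within about 1 mm of the plate centre, and the yaws are -0.04, -0.30 and -0.23. The crop shows all three pads clear of the neighbouring objects. I'll press the left pad first and check it.

```bash
cat >> h.py <<'E'
P=[(.492,.3012,-.043),(.4385,.0622,-.299),(.4598,-.1709,-.229)]
def force(n=10):
    f=[]
    for _ in range(n): bot.hold(.02); f.append(bot.current_contact_force())
    return np.mean(f,0)
def press(i):
    x,y,a=P[i]; r=rot(a)[0]
    bot.goto([x,y,.13 if i else .2],r); bot.line_to([x,y,.062],max_speed=.12); f0=force()
    for z in(.0515,.047):
        bot.line_to([x,y,z],max_speed=.03); bot.hold(.15); print(i,z,(force()-f0).round(2),bot.current_ee_pos().round(4))
    bot.line_to([x,y,.13],max_speed=.12); print("t",bot.current_clock())
E
python3 - <<'E'
from h import *
bot.set_gripper(0,10); print(bot.current_clock(),bot.current_opening()); press(0)
E
```

```text
1.5417 0.0070830748646028875
0 0.0515 [ 0.68 -0.22  4.95] [0.4925 0.3014 0.0519]
0 0.047 [-0.99 -0.58  9.12] [0.4927 0.3014 0.0481]
t 7.1583
```

Run:
```python
from h import *
press(1); press(2)
c=bot.read_camera("wrist"); cv2.imwrite("pics/w.png",c["pixels"])
```

```text
1 0.0515 [ 2.03 -0.19  2.36] [0.4389 0.0621 0.0518]
1 0.047 [ 1.73 -0.17  5.31] [0.4389 0.0621 0.0473]
t 11.2833
2 0.0515 [-0.71  0.48  0.34] [ 0.4597 -0.1709  0.0515]
2 0.047 [ 0.41 -0.15  1.58] [ 0.4601 -0.1711  0.0472]
t 15.375
```

View pics/w.png

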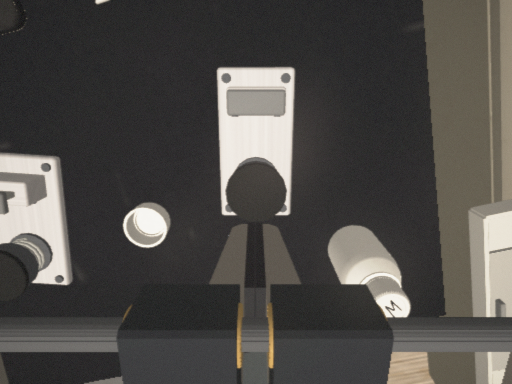

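The press forces at about 8 mm were 9.1, 5.3 and 1.6 N, so the right mount is the softest. The wrist view shows its tag centred near (256,102). I'll check that against the prediction and then push.

Run:
```python
from h import *
c=bot.read_camera("wrist"); print(ray(c,(256,102),.062),ray(c,(256,191),.055))
x,y,a=P[2]; t=np.array([x+.07*np.cos(a),y+.07*np.sin(a)]); print(t)
w=ray(c,(256,102),.062)[:2]
if np.linalg.norm(w-t)<.008:
    t=(t+w)/2; f0=force()
    bot.line_to([*t,.13]); bot.line_to([*t,.066],max_speed=.12)
    for z in (.05,.043,.0415):
        bot.line_to([*t,z],max_speed=.03); bot.hold(.2); print(z,(force()-f0).round(2),bot.current_ee_pos().round(4))
    bot.line_to([*t,.13]); bot.line_to([x,y,.16])
    bot.hold(.5); cv2.imwrite("pics/w2.png",bot.read_camera("wrist")["pixels"]); cv2.imwrite("pics/s2.png",bot.read_camera("scene")["pixels"][140:340,180:420].repeat(3,0).repeat(3,1))
    print(bot.current_clock())
```

```text
[ 0.52907981 -0.1882543   0.062     ] [ 0.46246817 -0.17281979  0.055     ]
[ 0.52797257 -0.18679026]
0.05 [ 2.48 -1.96  3.51] [ 0.5288 -0.1878  0.0503]
0.043 [-0.47 -0.28 11.49] [ 0.5289 -0.1878  0.0443]
0.0415 [-4.45  2.12 21.23] [ 0.529  -0.1878  0.0442]
21.3667
```

View pics/s2.png

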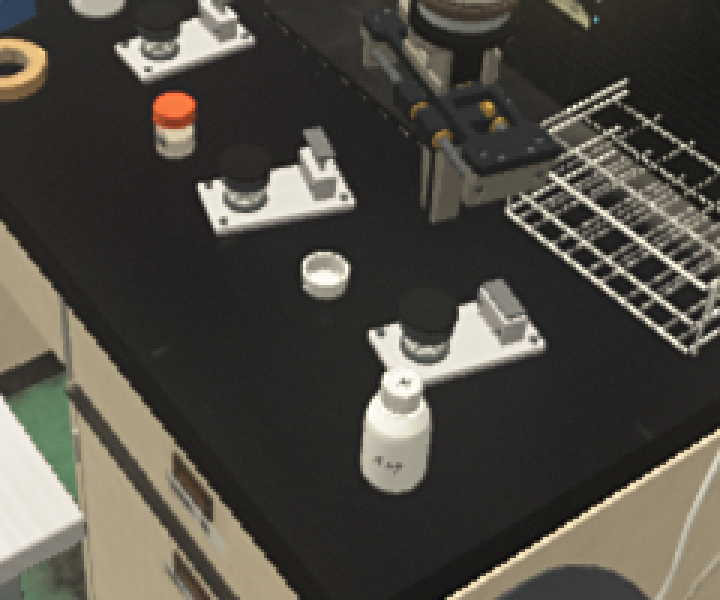

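The right tag, near (500,297), now rests on its block. The middle tag is still up, the mounts and bystanders are in place, and the hand is clear. I'm handing in.

```bash
python3 -c "
from workcell import bot
print(bot.job_done())"
```

```text
the job is handed in; nothing more can be done
None
```

I pressed the three pads left to right (about 9.1, 5.3 and 1.6 N at roughly 8 mm), pushed the softest mount's tag (the right one) fully down, took the hand clear and handed the job in at about 21 s; no verdict was returned.

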